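# Find the rocking tile on the kitchen panel and bed it down

### The job

One of the five bare tiles on the counter panel has come loose: press each lightly near its edge until you find the one that rocks, then press that one firmly down in the middle until it is fully bedded. Finish while still holding it down with the fingertips, touching no other tile or the tray, so that the adhesive can take. Only push: grasp and lift nothing, and leave the bowl, mug, jar and shaker where they stand.

Things in the scene. Friction and masses are not known exactly. Their poses are not given: they have to be found in the camera images.
- panel: fixed on the counter: dark wooden tray 202 x 286 mm (x, y), rim 14 mm high, with six white tiles, 2 along x by 3 along y, 84 mm apart. Origin: centre of its underside, z up. Cell centres: x = -42 or 42, y = -84, 0 or 84 mm. Cell (42, 84) holds a firm tile with the bowl on it; the other five are bare. Tile tops are 16 to 20 mm above the counter, unevenly bedded: height does not tell the loose one.
- tile_a: one of the five bare tiles, all alike: plain white, 80 x 80 x 8 mm, 4 mm gaps between them. Origin: centre of its flat top face; x and y along its sides (parallel to the panel's), z up. Which cell each tile lies in changes from run to run. Four of the five are rigidly fixed and do not give at all.
- tile_b: bare tile like tile_a. Whichever tile is the loose one: at rest it is level, but pushed lightly (3 to 6 N) 25 to 30 mm from its centre, towards any side, it tips 0.02 to 0.07 rad: the pushed side goes down 1 to 2 mm and the far side rises. Let go, it springs back level.
- tile_c: bare tile like tile_a. Whichever tile is the loose one: pushed in the middle with 12 N or more (18 N is ample) it sinks 3 mm onto its bed, stays down and hardly tips any more (under 0.02 rad at 6 N). As it sinks the push on it eases, so follow it down. A hard push at its side sinks it too.
- tile_d: bare tile like tile_a.
- tile_e: bare tile like tile_a.
- bowl: small blue bowl, 60 mm across, 32 mm high, standing on the panel's sixth tile. Origin: centre of its underside. Leave it alone.
- mug: white mug, 80 mm across with a handle at its side, 90 mm high, on the counter at the panel's +y end. Origin: centre of its underside. Leave it alone.
- jar: glass jar with steel cap, 48 mm across, 85 mm high, on the counter at the panel's -y end. Origin: centre of its underside. Leave it alone.
- shaker: steel salt shaker, 38 mm across, 69 mm high, on the counter beyond the panel's far (+x) side. Origin: centre of its underside. Leave it alone.
Mind the look-alikes: they are no part of the job. Leave any blue or pink look-alike of the part that bears tile_c alone.

How it is judged:
By the outcome, as a careful person would: the job done as asked, in the order asked, and still so for the second after the job is handed in, while the arm keeps its last pose, push and grip.
It also fails if it takes over 61 s, if anything falls off the work surface, if the arm or the gripper's body presses on something with over 40 N, if the wrist force passes 120 N, or if a joint passes its speed limit or range.

### The arm

A 7-joint arm with a two-finger parallel gripper is mounted at the origin on the work surface. World frame = base frame: x ahead of the robot, y to its left, z up, the work surface at z = 0. Lengths are in m, angles in rad, forces in N, time in s.
With the tool pointing down it reaches from about 0.4 to 0.85 m from the base axis. Payload 10.4 kg.
Tool frame: the origin (TCP) lies midway between the tips of the shut fingers; the grasp point (between the pads) lies 19 mm behind it; z points along the fingers, y is the line along which they close (so a half turn about z gives the same grasp; the last joint's range is limited). The gripper opens to 85 mm and grips with 20 to 120 N. Pads are 22 mm wide; open, the fingers measure 114 mm over their backs; the gripper's body (76 mm by 85 mm) begins 54 mm behind the grasp point. The pads swing forward as they close: fully open they stand 13 mm farther back than shut.
Start: joints at [1.198, 0.332, -0.065, 1.46, 0.022, 1.35, -0.088], TCP at [0.214, -0.587, 0.193] pointing down, gripper open.
Joint ranges: [-2.6, 2.6], [-0.5, 2.12], [-1.47, 1.34], [0.16, 2.42], [-1.27, 4.41], [0.06, 2.06], [-2.6, 2.6]. Speed limits (rad/s): [2.22, 2.22, 2.79, 2.79, 3.14, 3.14, 3.14].

### API

Orientations are given as a unit quaternion [x, y, z, w].
In Python, from workcell import get_obs, camera, camera_params, hand_in gives the robot as it stands.
- The arm moves only by the tool carry_out, never from a script. Its argument "commands" is a list that holds one entry, the list of rows, each a list of 6 numbers: the shift along the tool's x, y, z in units of 40 mm (1.0 is 40 mm), then the turn, a rotation vector about the tool's x, y, z in units of 6 degrees (1.0 is 6 degrees). In form: [[[x, y, z, ax, ay, az], ...]]. A call has 1 to 20 rows; each row shifts and turns the commanded pose from where the row before left it, along the tool's axes as they then stand; what a row does not reach is not made up. A row lasts 1/12 s, in which the tool goes at most 41.7 mm and 7.16 degrees, less where a joint would pass 70% of its speed; a pose out of reach is approached as far as the arm can. A call is refused whole if a number of a shift passes 1 or a number of a turn 1, either way. A call with a gripper value outside its range is refused whole. "hand" is the closure, from -1 (fully open) to 1 (shut), set as the call begins (left out, the last holds). The fingers move at their own pace and stop on an object; "force" is the grip in N (left out, the last holds). Time passes only in rows, so rows that do not move let the fingers close. It gives the time, the measured TCP pose, the force, the opening and the grip force at its end, in the units of the state.
- get_obs(): the state, without advancing time (a new reading comes with each control period).
- camera(name): name is "scene" or "top" or "wrist"; returns the picture (400x640x3 uint8, red, green, blue); there is no depth.
- camera_params(name): a dict with "mtx" (3x3 intrinsics, pixels), "R" (3x3) and "t" (3): a world point X has camera coordinates R X + t. Camera axes: x right, y down, z forward; pixel columns grow to the right and rows downward; lengths in m; the calibration is good to about 2 mm. A picture is of the moment at which its call begins: read the wrist's pose just before it. camera_params takes no time and is no camera call; for the wrist camera it gives the pose at the moment of the call.
- hand_in(): hands the job in; it is judged then, once.
The state is a dict: "clock": time; "joint_pos": joint angles; "joint_velocities": joint speeds; "tau": joint torques, N m; "position": TCP position; "ee_rot": TCP orientation; "ft_force": force on the tool from outside, world axes, zero at the start; "torque": the same for the moment, N m; "grip_width": opening from 0.0 (shut) to 1.0 (fully open); "grasp_force": force on a finger pad.
Only numpy, scipy, OpenCV 4.12 (cv2) and the standard library are available. Lean on these libraries where they do the work, as an engineer would, in place of code of your own. Each camera call takes 0.05 s, during which the arm holds its last target. There are 200 camera calls.

## Working session

There is one attempt and no reset: what is moved stays moved. The work goes in short steps, Python scripts to look and compute and a tool call to move; the robot and the scene stay as the last step left them, time stands still between calls to the robot, and variables do not carry over. Pictures are saved under pics/ and viewed, at most 10 in all, crops included, and the job is handed in when it is done.

Besides the shell and the picture viewer there is one more tool, called after "Request:" as a command line: name --argument value ..., lists and objects as JSON in quotes. carry_out: Moves the arm, as the interface text tells. Its arguments: {"type":"object","properties":{"commands":{"type":"array"},"hand":{"type":"number"},"force":{"type":"number"}},"required":["commands"]}

```bash
mkdir -p pics
python3 - <<'E'
from workcell import *
import cv2
o=get_obs();print(o)
for n in("top","scene"):
    cv2.imwrite(f"pics/{n}.png",camera(n)[:,:,::-1]);p=camera_params(n);print(n,p)
E
```

```text
{'clock': 0.0, 'joint_pos': array([ 1.19838445,  0.33288919, -0.06468395,  1.46093938,  0.02156254,
        1.34988712, -0.08851885]), 'joint_velocities': array([ 2.22752327e-06,  2.83357636e-04, -4.09691409e-04, -8.23046569e-05,
       -1.27320645e-03, -2.01957775e-04,  1.96361149e-04]), 'tau': array([ 5.53940008e-04, -6.25434709e+01,  4.97869507e-02, -3.91607165e+01,
        1.63831090e-02,  9.74755181e-03, -4.33237574e-05]), 'position': array([ 0.214051  , -0.58674819,  0.19190602]), 'ee_rot': array([ 9.84744514e-01,  1.74004976e-01, -1.41199965e-04, -7.00694084e-04]), 'ft_force': array([-0.53586226,  0.27344981, -0.3223348 ]), 'torque': array([0.02855152, 0.00804562, 0.05762267]), 'grasp_force': 0.0, 'grip_width': 1.0018367569307602}
top {'mtx': array([[369.07126241,   0.        , 325.34395781],
       [  0.        , 369.07126241, 195.37892637],
       [  0.        ,   0.        ,   1.        ]]), 'R': array([[-0.03108366, -0.99951398,  0.00237032],
       [-0.97727904,  0.02989455, -0.20983802],
       [ 0.20966517, -0.008839  , -0.97773329]]), 't': array([0.05668059, 0.52333837, 0.98304787])}
scene {'mtx': array([[384.58664375,   0.        , 325.20294463],
       [  0.        , 384.58664375, 206.28405836],
       [  0.        ,   0.        ,   1.        ]]), 'R': array([[ 0.16275822,  0.98660146,  0.01128414],
       [ 0.59494237, -0.08901032, -0.7988246 ],
       [-0.78711711,  0.13672868, -0.60145817]]), 't': array([-0.16228759, -0.26802026,  1.45736636])}
```

View pics/top.png

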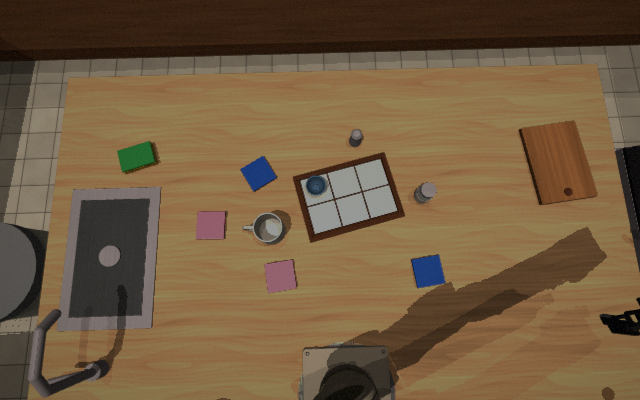

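View pics/scene.png

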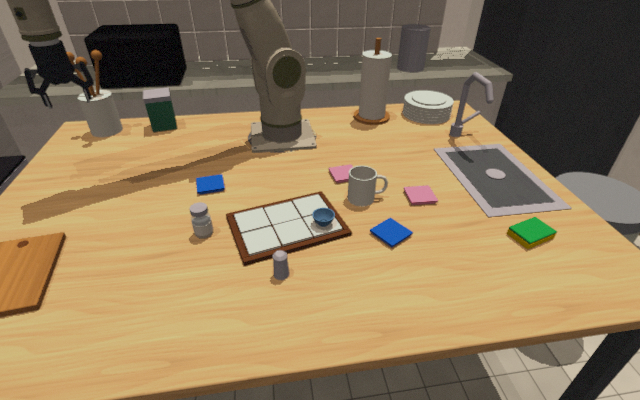

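The top view shows the tray with its corners near (294,184), (387,154), (404,210) and (311,240). It holds six white tiles, with the bowl at (316,185), in the +x,+y cell. Candidates for the loose part are the five white bare tiles in the tray. The blue squares at (259,173) and (428,271) and the pink ones at (211,225) and (280,276) lie on the counter outside the tray, so they are look-alikes to leave alone.

```bash
cat > h.py <<'E'
import numpy as np,cv2
from workcell import *
def back(p,uv,z):
    d=np.c_[np.asarray(uv,float),np.ones(len(uv))]@np.linalg.inv(p['mtx']).T@p['R']
    c=-p['R'].T@p['t']; return c+d*((z-c[2])/d[:,2])[:,None]
def proj(p,X):
    q=(np.asarray(X)@p['R'].T+p['t'])@p['mtx'].T; return q[:,:2]/q[:,2:]
E
python3 - <<'E'
from h import *
from scipy.optimize import minimize
im=cv2.imread("pics/top.png");p=camera_params("top")
# tile pixels: bright, low saturation within tray region; fit panel by maximising agreement of the whole tile area
hsv=cv2.cvtColor(im,cv2.COLOR_BGR2HSV)
roi=np.zeros(im.shape[:2],np.uint8);cv2.fillPoly(roi,[np.array([[292,183],[388,151],[407,211],[310,243]])],255)
dark=((hsv[...,2]<95)&(roi>0)).astype(np.uint8)
n,l,s,_=cv2.connectedComponentsWithStats(dark);k=1+s[1:,4].argmax()
c=np.argwhere(l==k)[:,::-1]
W=back(p,c,.014)[:,:2]
r=cv2.minAreaRect((W*1000).astype(np.float32));print("tray",r)
white=((hsv[...,1]<60)&(hsv[...,2]>120)&(roi>0)).astype(np.uint8)
n,l,s,ce=cv2.connectedComponentsWithStats(white,connectivity=4);print(s[:,4])
wc=np.argwhere(white)[:,::-1];print("tiles",cv2.minAreaRect((back(p,wc,.018)[:,:2]*1000).astype(np.float32)))
for k in range(1,n):
    if s[k,4]>200: print(ce[k].round(1),s[k,4],back(p,[ce[k]],.018)[0].round(4))
# model check overlay
for nm,uv,z in(("mug",(268,228),.09),("jar",(428,189),.085),("shaker",(357,134),.069),("bowl",(316,184),.04)):print(nm,back(p,[uv],z)[0].round(3))
cv2.imwrite("pics/c.png",cv2.resize(im[130:260,230:460],None,fx=3.4,fy=3.4,interpolation=cv2.INTER_CUBIC))
E
```

```text
tray ((528.117431640625, -26.47503662109375), (190.52581787109375, 293.5196838378906), 16.626136779785156)
[252127    678    689     23    314      2    713    722    732]
tiles ((531.390625, -26.065338134765625), (162.53536987304688, 245.79490661621094), 14.04916000366211)
[371.2 174.6] 678 [ 0.5914 -0.0971  0.018 ]
[344.  181.9] 689 [ 0.5718 -0.0158  0.018 ]
[315.9 195. ] 314 [0.5348 0.0677 0.018 ]
[379.8 201.2] 713 [ 0.5107 -0.1176  0.018 ]
[352.1 209. ] 722 [ 0.4902 -0.036   0.018 ]
[324.3 216.7] 732 [0.4702 0.0452 0.018 ]
mug [0.433 0.196 0.09 ]
jar [ 0.528 -0.241  0.085]
shaker [ 0.7   -0.056  0.069]
bowl [0.562 0.066 0.04 ]
```

View pics/c.png

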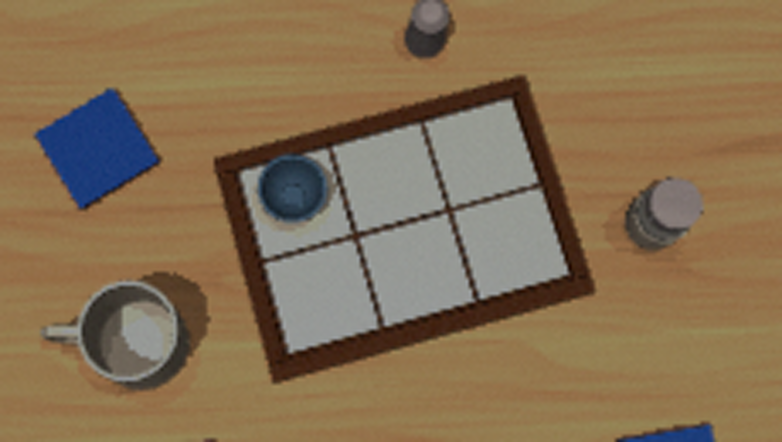

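The crop shows the five white bare tiles at about (285,..)-(570,..), with the bowl on the sixth. Panel yaw is about 14° and spacing measures 83.9 mm against the given 84. I'm probing each tile 25 mm from its centre, on the side toward the panel's midline. First is D at (-42,-84).

Request:
carry_out --commands '[[[0, 0, 0, 0, 0, 1], [0.5, -0.45, 0, 0, 0, 0], [0.6, -0.54, 0, 0, 0, 0], [0.6, -0.54, 0, 0, 0, 0], [0.6, -0.54, 0, 0, 0, 0], [0.6, -0.54, 0, 0, 0, 0], [0.6, -0.54, 0, 0, 0, 0], [0.6, -0.54, 0, 0, 0, 0], [0.6, -0.54, 0, 0, 0, 0], [0.6, -0.54, 0, 0, 0, 0], [0.6, -0.54, 0, 0, 0, 0], [0.6, -0.54, 0, 0, 0, 0], [0.6, -0.54, 0, 0, 0, 0], [0.6, -0.54, 0, 0, 0, 0], [0.6, -0.54, 0, 0, 0, 0], [0.6, -0.54, 0, 0, 0, 0], [0.6, -0.54, 0, 0, 0, 0], [0.6, -0.54, 0, 0, 0, 0], [0.5, -0.45, 0, 0, 0, 0], [0, 0, 0, 0, 0, 0]]]' --hand 1 --force 60

```text
clock: 1.77
position: [0.535, -0.1078, 0.1924]
ee_rot: [0.992, 0.126, 0.0, -0.001]
ft_force: [0.1, 0.4, 0.3]
grip_width: 0.0
grasp_force: 0.0
```

```bash
cat >> h.py <<'E'
from scipy.spatial.transform import Rotation as Ro
T=dict(A=(.5914,-.0971),B=(.5718,-.0158),D=(.5107,-.1176),E=(.4902,-.036),F=(.4702,.0452))
ex=np.array([.9705,.2412])
def go(name,off,z):
    o=get_obs();R=Ro.from_quat(o['ee_rot'])
    t=np.r_[np.array(T[name])+off*ex,z]
    print(name,"units",(R.inv().apply(t-o['position'])/.04).round(3),"clock",round(o['clock'],2),"pos",o['position'].round(4),"f",o['ft_force'].round(2),"x",R.as_matrix()[:,0].round(3),"z",R.as_matrix()[:,2].round(3),o['grip_width'])
E
python3 -c "from h import *;go('D',.025,.04)"
```

```text
D units [-0.03   0.1    3.811] clock 1.77 pos [ 0.535  -0.1078  0.1924] f [0.06 0.42 0.34] x [0.968 0.25  0.001] z [ 0.001  0.003 -1.   ] 0.00032848086825413637
```

Request:
carry_out --commands '[[[-0.03, 0.1, 0.5, 0, 0, 0], [0, 0, 0.8, 0, 0, 0], [0, 0, 0.8, 0, 0, 0], [0, 0, 0.8, 0, 0, 0], [0, 0, 0.8, 0, 0, 0], [0, 0, 0.4, 0, 0, 0], [0, 0, 0, 0, 0, 0], [0, 0, 0, 0, 0, 0]]]'

```text
clock: 2.43
position: [0.5321, -0.1184, 0.0284]
ee_rot: [0.993, 0.122, -0.001, -0.0]
ft_force: [-0.2, -0.4, 0.5]
grip_width: -0.003
grasp_force: 0.0
```

Run:
```python
from h import *
go('D',.025,.02)
p=camera_params("wrist");im=camera("wrist")[:,:,::-1].copy()
for k,c in T.items():
    for z in (.018,):
        q=[np.r_[np.array(c)+a*ex+b*np.array([-ex[1],ex[0]]),z] for a,b in((-.04,-.04),(.04,-.04),(.04,.04),(-.04,.04))]
        cv2.polylines(im,[proj(p,q).astype(int)],True,(0,0,255),1)
cv2.imwrite("pics/w.png",im)
```

```text
D units [ 0.111 -0.148  0.209] clock 2.43 pos [ 0.5321 -0.1184  0.0284] f [-0.24 -0.42  0.46] x [ 0.97   0.243 -0.002] z [-0.002  0.    -1.   ] -0.0030743339684176285
```

View pics/w.png

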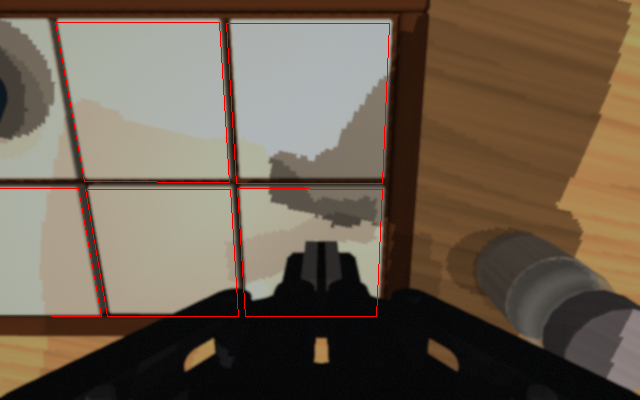

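The wrist view shows the projected tile outlines matching the real tiles to about 1–2 mm, with the tips at (321,245) over tile D. I'll correct the offset and descend gently.

Request:
carry_out --commands '[[[0.1, -0.14, 0.05, 0, 0, 0], [0, 0, 0.05, 0, 0, 0], [0, 0, 0.05, 0, 0, 0], [0, 0, 0, 0, 0, 0], [0, 0, 0, 0, 0, 0]]]'

```text
clock: 2.9
position: [0.5354, -0.112, 0.0229]
ee_rot: [0.993, 0.122, 0.0, 0.0]
ft_force: [0.4, -0.2, -0.7]
grip_width: -0.001
grasp_force: 0.0
```

Request:
carry_out --commands '[[[0, 0, 0.025, 0, 0, 0], [0, 0, 0.025, 0, 0, 0], [0, 0, 0, 0, 0, 0], [0, 0, 0, 0, 0, 0]]]'

```text
clock: 3.23
position: [0.5352, -0.1119, 0.0206]
ee_rot: [0.993, 0.122, -0.0, 0.0]
ft_force: [0.6, 0.4, -0.0]
grip_width: -0.001
grasp_force: 0.0
```

Request:
carry_out --commands '[[[0, 0, 0.025, 0, 0, 0], [0, 0, 0, 0, 0, 0], [0, 0, 0, 0, 0, 0], [0, 0, 0, 0, 0, 0]]]'

```text
clock: 3.57
position: [0.5353, -0.1119, 0.0197]
ee_rot: [0.992, 0.122, 0.0, 0.0]
ft_force: [0.6, -0.8, -1.0]
grip_width: 0.002
grasp_force: 0.0
```

Request:
carry_out --commands '[[[0, 0, 0.025, 0, 0, 0], [0, 0, 0, 0, 0, 0], [0, 0, 0, 0, 0, 0], [0, 0, 0, 0, 0, 0]]]'

```text
clock: 3.9
position: [0.5353, -0.1119, 0.0187]
ee_rot: [0.992, 0.122, -0.0, 0.0]
ft_force: [-0.5, -0.6, -0.8]
grip_width: 0.001
grasp_force: 0.0
```

Request:
carry_out --commands '[[[0, 0, 0.025, 0, 0, 0], [0, 0, 0, 0, 0, 0], [0, 0, 0, 0, 0, 0], [0, 0, 0, 0, 0, 0]]]'

```text
clock: 4.23
position: [0.5353, -0.1119, 0.0177]
ee_rot: [0.993, 0.122, -0.0, 0.0]
ft_force: [-0.6, -0.2, 0.7]
grip_width: 0.002
grasp_force: 0.0
```

Request:
carry_out --commands '[[[0, 0, 0.02, 0, 0, 0], [0, 0, 0, 0, 0, 0], [0, 0, 0, 0, 0, 0]]]'

```text
clock: 4.48
position: [0.5352, -0.1119, 0.0169]
ee_rot: [0.992, 0.122, -0.0, 0.0]
ft_force: [0.1, -0.3, 0.1]
grip_width: 0.001
grasp_force: 0.0
```

Request:
carry_out --commands '[[[0, 0, 0.02, 0, 0, 0], [0, 0, 0, 0, 0, 0], [0, 0, 0, 0, 0, 0]]]'

```text
clock: 4.73
position: [0.5353, -0.1119, 0.0161]
ee_rot: [0.993, 0.122, -0.0, 0.0]
ft_force: [-0.3, -0.1, -1.0]
grip_width: 0.001
grasp_force: 0.0
```

Request:
carry_out --commands '[[[0, 0, 0.02, 0, 0, 0], [0, 0, 0, 0, 0, 0], [0, 0, 0, 0, 0, 0]]]'

```text
clock: 4.98
position: [0.5352, -0.1119, 0.0152]
ee_rot: [0.992, 0.122, -0.0, 0.0]
ft_force: [-0.6, 0.2, -0.3]
grip_width: 0.003
grasp_force: 0.0
```

Request:
carry_out --commands '[[[0, 0, 0.02, 0, 0, 0], [0, 0, 0, 0, 0, 0], [0, 0, 0, 0, 0, 0]]]'

```text
clock: 5.23
position: [0.5353, -0.1119, 0.0145]
ee_rot: [0.993, 0.122, -0.0, 0.0]
ft_force: [0.5, 0.6, -0.2]
grip_width: 0.004
grasp_force: 0.0
```

Run:
```python
from h import *
go('D',.025,.015)
cv2.imwrite("pics/w2.png",camera("wrist")[:,:,::-1])
im=camera("scene")[:,:,::-1];cv2.imwrite("pics/s2.png",cv2.resize(im[150:280,190:390],None,fx=4,fy=4,interpolation=cv2.INTER_CUBIC))
```

```text
D units [-0.005 -0.01  -0.013] clock 5.23 pos [ 0.5353 -0.1119  0.0145] f [ 0.49  0.64 -0.15] x [ 0.97   0.243 -0.   ] z [-0. -0. -1.] 0.0036042776676331618
```

View pics/w2.png

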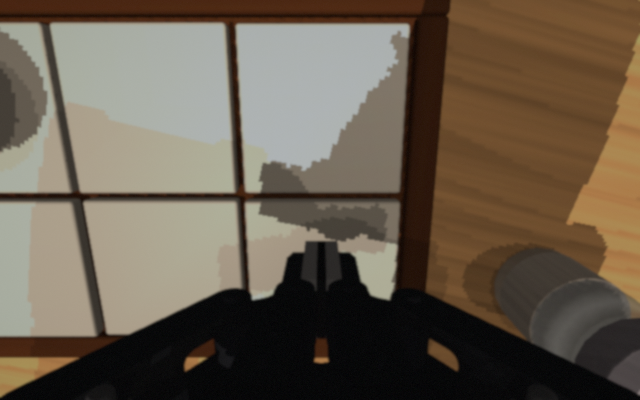

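The wrist view shows the tips over D at (321,245), with no visible tilt and no force yet. I'll continue down.

Request:
carry_out --commands '[[[0, 0, 0.015, 0, 0, 0], [0, 0, 0, 0, 0, 0], [0, 0, 0, 0, 0, 0]]]'

```text
clock: 5.58
position: [0.5353, -0.1118, 0.0139]
ee_rot: [0.993, 0.122, -0.0, 0.0]
ft_force: [-0.4, -0.2, -0.8]
grip_width: -0.002
grasp_force: 0.0
```

Request:
carry_out --commands '[[[0, 0, 0.015, 0, 0, 0], [0, 0, 0, 0, 0, 0], [0, 0, 0, 0, 0, 0]]]'

```text
clock: 5.83
position: [0.5353, -0.1119, 0.0133]
ee_rot: [0.992, 0.122, -0.0, 0.0]
ft_force: [-0.9, -0.3, 0.2]
grip_width: 0.005
grasp_force: 0.0
```

View pics/s2.png

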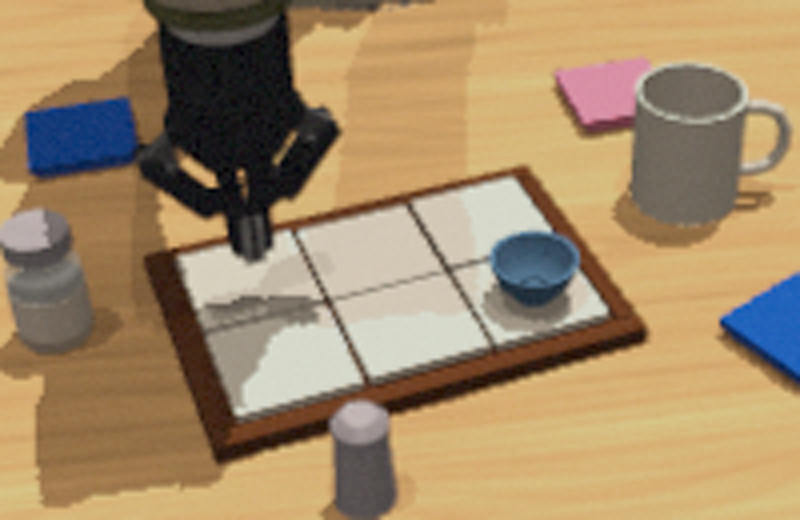

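Run:
```python
from h import *
p=camera_params("scene")
for z in(.0145,.02,.025,.03,.035):print(z,(proj(p,[[.5353,-.1119,z]])[0]-[190,150])*4)
w=camera_params("wrist");o=get_obs();print(o['position'],o['joint_pos'])
for z in(0,.006,.012,.018):print(proj(w,[o['position']+[0,0,z]]))
for k in'DA':print(k,(proj(p,[np.r_[T[k],.018]])-[190,150])*4)
```

```text
0.0145 [258.98436571 299.36238995]
0.02 [258.15476123 292.90528623]
0.025 [257.39583936 286.99833007]
0.03 [256.63236508 281.05594096]
0.035 [255.86429732 275.07779912]
[ 0.53526658 -0.1118618   0.01327263] [ 0.51404411  0.37645605 -0.45815874  1.83906183  0.19832236  0.9710929
 -1.35458657]
[[320.81990926 228.63158619]]
[[320.81061651 232.54689306]]
[[320.80073027 236.71225462]]
[[320.79019181 241.15241601]]
D [[249.1586849  272.85892098]]
A [[283.88899008 349.27168489]]
```

Run:
```python
from h import *
s=camera_params("scene");w=camera_params("wrist");o=get_obs()
uvs=np.array([[190+252/4,150+258/4]]);uvw=np.array([[321.,242]])
X=cv2.triangulatePoints(s['mtx']@np.c_[s['R'],s['t']],w['mtx']@np.c_[w['R'],w['t']],uvs.T,uvw.T)
X=(X[:3]/X[3]).T;print(X,proj(s,X)-uvs,proj(w,X)-uvw)
print("tool frame",Ro.from_quat(o['ee_rot']).inv().apply(X[0]-o['position']))
im=camera("scene")[:,:,::-1];cv2.imwrite("pics/s3.png",cv2.resize(im[180:250,215:315],None,fx=8,fy=8,interpolation=cv2.INTER_CUBIC))
```

```text
[[ 0.54452619 -0.11113229  0.05620457]] [[0.49906618 0.00199927]] [[3.4356667 0.9825729]]
tool frame [ 0.00915844  0.00154082 -0.04293219]
```

View pics/s3.png

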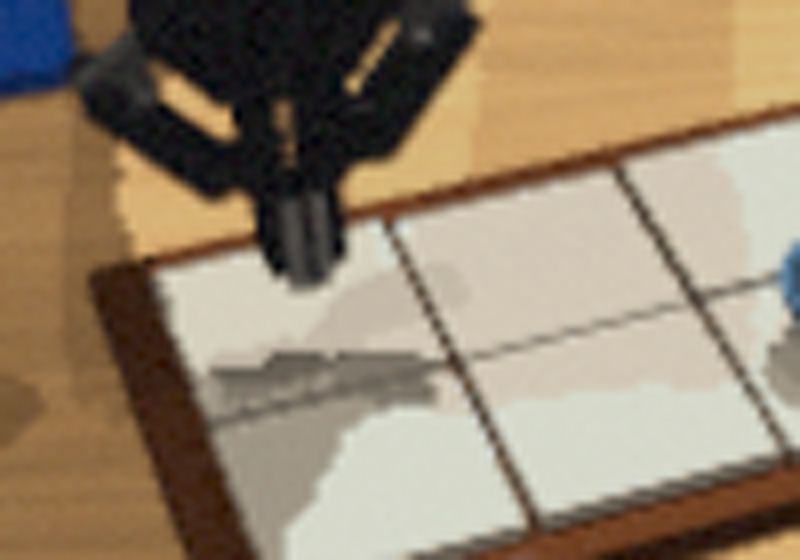

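Measurement in the two views puts the visible fingertips about 40 mm above the reported TCP, at tip z ≈ 0.055. That fits the detached shadow and zero force, so the tips are still in the air. I'll descend further in small steps with force checks.

Request:
carry_out --commands '[[[0, 0, 0.1, 0, 0, 0], [0, 0, 0.1, 0, 0, 0], [0, 0, 0.1, 0, 0, 0], [0, 0, 0, 0, 0, 0], [0, 0, 0, 0, 0, 0]]]'

```text
clock: 6.3
position: [0.535, -0.1118, 0.0009]
ee_rot: [0.992, 0.122, -0.0, -0.0]
ft_force: [-0.1, 0.6, -0.0]
grip_width: 0.001
grasp_force: 0.0
```

Run:
```python
from h import *
go('D',.025,.0)
im=camera("scene")[:,:,::-1];a=cv2.resize(im[180:250,215:315],None,fx=8,fy=8,interpolation=cv2.INTER_CUBIC)
cv2.imwrite("pics/s4.png",a)
```

```text
D units [ 0.001 -0.005  0.021] clock 6.3 pos [ 0.535  -0.1118  0.0009] f [-0.07  0.63 -0.  ] x [ 0.97   0.243 -0.001] z [-0.001  0.    -1.   ] 0.0014278445854500295
```

View pics/s4.png

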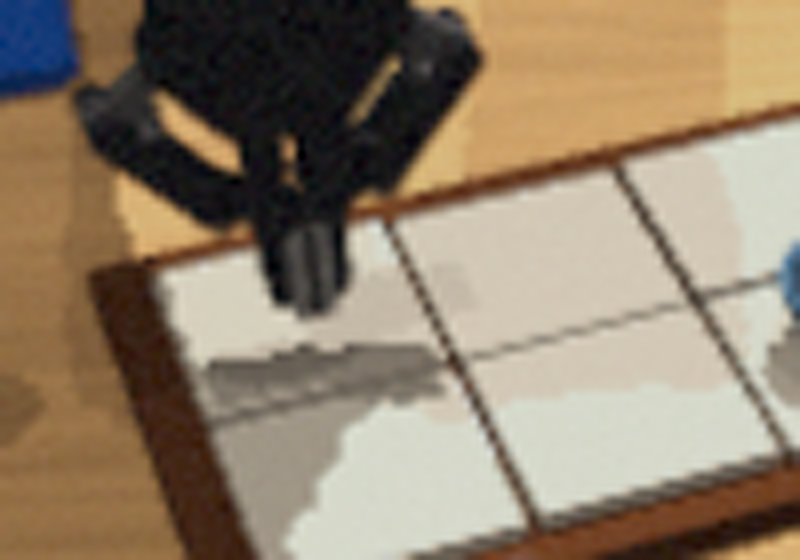

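The tip lower edge is now at (313,313) and the expected contact is at about (328,371), so roughly 25 mm remain.

Request:
carry_out --commands '[[[0, 0, 0.1, 0, 0, 0], [0, 0, 0.1, 0, 0, 0], [0, 0, 0.1, 0, 0, 0], [0, 0, 0.1, 0, 0, 0], [0, 0, 0, 0, 0, 0], [0, 0, 0, 0, 0, 0]]]'

```text
clock: 6.85
position: [0.5351, -0.1118, -0.015]
ee_rot: [0.992, 0.122, -0.0, -0.0]
ft_force: [-0.2, 0.1, 0.6]
grip_width: -0.0
grasp_force: 0.0
```

Request:
carry_out --commands '[[[0, 0, 0.04, 0, 0, 0], [0, 0, 0, 0, 0, 0], [0, 0, 0, 0, 0, 0]]]'

```text
clock: 7.1
position: [0.5353, -0.1119, -0.0162]
ee_rot: [0.993, 0.122, 0.0, 0.0]
ft_force: [-0.2, -0.2, 0.3]
grip_width: 0.0
grasp_force: 0.0
```

Request:
carry_out --commands '[[[0, 0, 0.025, 0, 0, 0], [0, 0, 0, 0, 0, 0], [0, 0, 0, 0, 0, 0]]]'

```text
clock: 7.35
position: [0.5353, -0.1119, -0.0173]
ee_rot: [0.993, 0.122, 0.0, 0.0]
ft_force: [0.3, 0.1, -0.9]
grip_width: 0.002
grasp_force: 0.0
```

Request:
carry_out --commands '[[[0, 0, 0.025, 0, 0, 0], [0, 0, 0, 0, 0, 0], [0, 0, 0, 0, 0, 0]]]'

```text
clock: 7.6
position: [0.5353, -0.1119, -0.0183]
ee_rot: [0.993, 0.122, -0.0, 0.0]
ft_force: [0.7, 0.1, -0.4]
grip_width: 0.001
grasp_force: 0.0
```

Request:
carry_out --commands '[[[0, 0, 0.025, 0, 0, 0], [0, 0, 0, 0, 0, 0], [0, 0, 0, 0, 0, 0]]]'

```text
clock: 7.85
position: [0.5354, -0.1119, -0.019]
ee_rot: [0.993, 0.122, 0.0, 0.0]
ft_force: [-1.2, -0.1, 3.8]
grip_width: 0.001
grasp_force: 2.1
```

Request:
carry_out --commands '[[[0, 0, 0.012, 0, 0, 0], [0, 0, 0, 0, 0, 0], [0, 0, 0, 0, 0, 0]]]'

```text
clock: 8.1
position: [0.5355, -0.1119, -0.0191]
ee_rot: [0.993, 0.122, 0.0, 0.0]
ft_force: [-4.7, 0.7, 9.3]
grip_width: 0.0
grasp_force: 5.2
```

Firm: D took 9 N and gave only 0.1 mm. Contact is at reported z ≈ -0.019. Next is A.

Request:
carry_out --commands '[[[0, 0, -0.25, 0, 0, 0], [0, 0, -0.25, 0, 0, 0], [0.41, 0, 0, 0, 0, 0], [0.41, 0, 0, 0, 0, 0], [0, 0, 0.15, 0, 0, 0], [0, 0, 0.15, 0, 0, 0], [0, 0, 0, 0, 0, 0], [0, 0, 0, 0, 0, 0], [0, 0, 0, 0, 0, 0]]]'

```text
clock: 8.85
position: [0.5665, -0.1043, -0.0118]
ee_rot: [0.993, 0.122, -0.0, 0.0]
ft_force: [-0.5, 0.1, -0.7]
grip_width: -0.002
grasp_force: 0.0
```

```bash
python3 -c "from h import *;go('A',-.025,-.0145)"
```

```text
A units [ 0.023 -0.024  0.068] clock 8.85 pos [ 0.5665 -0.1043 -0.0118] f [-0.48  0.1  -0.68] x [ 0.97   0.242 -0.001] z [-0.001 -0.    -1.   ] -0.0019566880343876857
```

Request:
carry_out --commands '[[[0, 0, 0.03, 0, 0, 0], [0, 0, 0.03, 0, 0, 0], [0, 0, 0, 0, 0, 0], [0, 0, 0, 0, 0, 0]]]'

```text
clock: 9.18
position: [0.567, -0.104, -0.0142]
ee_rot: [0.993, 0.122, -0.0, 0.0]
ft_force: [0.0, -0.0, 0.1]
grip_width: 0.001
grasp_force: 0.0
```

Request:
carry_out --commands '[[[0, 0, 0.02, 0, 0, 0], [0, 0, 0, 0, 0, 0], [0, 0, 0, 0, 0, 0]]]'

```text
clock: 9.43
position: [0.5671, -0.1039, -0.015]
ee_rot: [0.993, 0.122, -0.0, 0.0]
ft_force: [-0.3, 0.3, -0.6]
grip_width: 0.003
grasp_force: 0.0
```

Request:
carry_out --commands '[[[0, 0, 0.015, 0, 0, 0], [0, 0, 0, 0, 0, 0], [0, 0, 0, 0, 0, 0]]]'

```text
clock: 9.68
position: [0.5671, -0.1039, -0.0156]
ee_rot: [0.992, 0.122, -0.0, 0.0]
ft_force: [-0.1, -0.8, 0.1]
grip_width: 0.001
grasp_force: 0.0
```

Request:
carry_out --commands '[[[0, 0, 0.02, 0, 0, 0], [0, 0, 0, 0, 0, 0], [0, 0, 0, 0, 0, 0]]]'

```text
clock: 9.93
position: [0.5671, -0.1039, -0.0164]
ee_rot: [0.993, 0.122, -0.0, 0.0]
ft_force: [0.4, -0.3, 0.1]
grip_width: -0.001
grasp_force: 0.0
```

Request:
carry_out --commands '[[[0, 0, 0.015, 0, 0, 0], [0, 0, 0, 0, 0, 0], [0, 0, 0, 0, 0, 0]]]'

```text
clock: 10.18
position: [0.5671, -0.1039, -0.017]
ee_rot: [0.993, 0.122, -0.0, 0.0]
ft_force: [-0.1, -0.3, -0.0]
grip_width: 0.006
grasp_force: 0.0
```

Request:
carry_out --commands '[[[0, 0, 0.015, 0, 0, 0], [0, 0, 0, 0, 0, 0], [0, 0, 0, 0, 0, 0]]]'

```text
clock: 10.43
position: [0.5671, -0.1039, -0.0176]
ee_rot: [0.992, 0.122, -0.0, 0.0]
ft_force: [-0.8, 0.1, 0.2]
grip_width: -0.003
grasp_force: 0.0
```

Request:
carry_out --commands '[[[0, 0, 0.015, 0, 0, 0], [0, 0, 0, 0, 0, 0], [0, 0, 0, 0, 0, 0]]]'

```text
clock: 10.68
position: [0.5671, -0.1039, -0.0182]
ee_rot: [0.992, 0.122, -0.0, 0.0]
ft_force: [0.6, -0.6, -0.2]
grip_width: -0.002
grasp_force: 0.0
```

Request:
carry_out --commands '[[[0, 0, 0.015, 0, 0, 0], [0, 0, 0, 0, 0, 0], [0, 0, 0, 0, 0, 0]]]'

```text
clock: 10.93
position: [0.5671, -0.1039, -0.0188]
ee_rot: [0.993, 0.122, 0.0, 0.0]
ft_force: [-0.6, -0.2, 1.0]
grip_width: 0.006
grasp_force: 0.0
```

Request:
carry_out --commands '[[[0, 0, 0.015, 0, 0, 0], [0, 0, 0, 0, 0, 0], [0, 0, 0, 0, 0, 0]]]'

```text
clock: 11.18
position: [0.5671, -0.1039, -0.0194]
ee_rot: [0.992, 0.122, 0.0, 0.0]
ft_force: [-0.1, 1.2, 0.8]
grip_width: -0.003
grasp_force: 0.0
```

Request:
carry_out --commands '[[[0, 0, 0.015, 0, 0, 0], [0, 0, 0, 0, 0, 0], [0, 0, 0, 0, 0, 0]]]'

```text
clock: 11.43
position: [0.5671, -0.1039, -0.02]
ee_rot: [0.993, 0.122, -0.0, 0.0]
ft_force: [-0.6, -0.6, 0.9]
grip_width: 0.002
grasp_force: 0.0
```

Request:
carry_out --commands '[[[0, 0, 0.015, 0, 0, 0], [0, 0, 0, 0, 0, 0], [0, 0, 0, 0, 0, 0]]]'

```text
clock: 11.68
position: [0.5671, -0.1039, -0.0206]
ee_rot: [0.992, 0.122, 0.0, 0.0]
ft_force: [-0.4, -0.2, 0.6]
grip_width: 0.001
grasp_force: 0.0
```

Request:
carry_out --commands '[[[0, 0, 0.015, 0, 0, 0], [0, 0, 0, 0, 0, 0], [0, 0, 0, 0, 0, 0]]]'

```text
clock: 11.93
position: [0.5671, -0.1039, -0.0212]
ee_rot: [0.993, 0.122, 0.0, 0.0]
ft_force: [-0.3, 0.4, -0.1]
grip_width: 0.0
grasp_force: 0.0
```

Request:
carry_out --commands '[[[0, 0, 0.01, 0, 0, 0], [0, 0, 0, 0, 0, 0], [0, 0, 0, 0, 0, 0]]]'

```text
clock: 12.18
position: [0.5672, -0.1039, -0.0212]
ee_rot: [0.993, 0.122, 0.0, 0.0]
ft_force: [-2.4, -0.3, 5.2]
grip_width: 0.001
grasp_force: 2.7
```

Request:
carry_out --commands '[[[0, 0, 0.01, 0, 0, 0], [0, 0, 0, 0, 0, 0], [0, 0, 0, 0, 0, 0]]]'

```text
clock: 12.43
position: [0.5672, -0.104, -0.0213]
ee_rot: [0.993, 0.122, 0.0, 0.0]
ft_force: [-3.7, 0.9, 9.8]
grip_width: -0.002
grasp_force: 4.9
```

A is firm too: 10 N with no give. Next is B.

Request:
carry_out --commands '[[[0, 0, -0.25, 0, 0, 0], [0, 0, -0.25, 0, 0, 0], [0, -0.5, 0, 0, 0, 0], [0, -0.8, 0, 0, 0, 0], [0, -0.8, 0, 0, 0, 0], [0, 0, 0.15, 0, 0, 0], [0, 0, 0.15, 0, 0, 0], [0, 0, 0, 0, 0, 0], [0, 0, 0, 0, 0, 0], [0, 0, 0, 0, 0, 0]]]'

```text
clock: 13.27
position: [0.547, -0.0237, -0.0138]
ee_rot: [0.993, 0.121, 0.0, 0.0]
ft_force: [0.2, -0.6, 0.8]
grip_width: -0.004
grasp_force: 0.0
```

Request:
carry_out --commands '[[[0, 0, 0.025, 0, 0, 0], [0, 0, 0, 0, 0, 0], [0, 0, 0, 0, 0, 0]]]'

```text
clock: 13.52
position: [0.5468, -0.0228, -0.0149]
ee_rot: [0.993, 0.122, 0.0, 0.0]
ft_force: [0.2, -0.2, -0.6]
grip_width: -0.004
grasp_force: 0.0
```

```bash
python3 -c "from h import *;go('B',-.025,-.0145)"
```

```text
B units [ 0.022 -0.018 -0.01 ] clock 13.52 pos [ 0.5468 -0.0228 -0.0149] f [ 0.21 -0.17 -0.57] x [0.97  0.242 0.   ] z [ 0. -0. -1.] -0.0038720467490444914
```

Request:
carry_out --commands '[[[0, 0, 0.015, 0, 0, 0], [0, 0, 0, 0, 0, 0], [0, 0, 0, 0, 0, 0]]]'

```text
clock: 13.77
position: [0.5467, -0.0224, -0.0156]
ee_rot: [0.993, 0.122, -0.0, 0.0]
ft_force: [0.6, -0.8, 1.0]
grip_width: -0.003
grasp_force: 0.0
```

Request:
carry_out --commands '[[[0, 0, 0.015, 0, 0, 0], [0, 0, 0, 0, 0, 0], [0, 0, 0, 0, 0, 0]]]'

```text
clock: 14.02
position: [0.5467, -0.0224, -0.0162]
ee_rot: [0.993, 0.122, 0.0, 0.0]
ft_force: [0.6, -0.7, -0.6]
grip_width: -0.004
grasp_force: 0.0
```

Request:
carry_out --commands '[[[0, 0, 0.015, 0, 0, 0], [0, 0, 0, 0, 0, 0], [0, 0, 0, 0, 0, 0]]]'

```text
clock: 14.27
position: [0.5467, -0.0224, -0.0168]
ee_rot: [0.992, 0.122, -0.0, 0.0]
ft_force: [-0.3, -0.1, -0.6]
grip_width: 0.001
grasp_force: 0.0
```

Request:
carry_out --commands '[[[0, 0, 0.015, 0, 0, 0], [0, 0, 0, 0, 0, 0], [0, 0, 0, 0, 0, 0]]]'

```text
clock: 14.52
position: [0.5467, -0.0224, -0.0174]
ee_rot: [0.992, 0.122, -0.0, 0.0]
ft_force: [-0.5, 0.1, 0.4]
grip_width: 0.001
grasp_force: 0.0
```

Request:
carry_out --commands '[[[0, 0, 0.015, 0, 0, 0], [0, 0, 0, 0, 0, 0], [0, 0, 0, 0, 0, 0]]]'

```text
clock: 14.77
position: [0.5467, -0.0224, -0.018]
ee_rot: [0.993, 0.122, -0.0, 0.0]
ft_force: [-0.1, -0.0, -0.5]
grip_width: -0.002
grasp_force: 0.0
```

Request:
carry_out --commands '[[[0, 0, 0.015, 0, 0, 0], [0, 0, 0, 0, 0, 0], [0, 0, 0, 0, 0, 0]]]'

```text
clock: 15.02
position: [0.5467, -0.0225, -0.0186]
ee_rot: [0.993, 0.122, -0.0, 0.0]
ft_force: [0.2, -0.6, -0.5]
grip_width: 0.001
grasp_force: 0.0
```

Request:
carry_out --commands '[[[0, 0, 0.015, 0, 0, 0], [0, 0, 0, 0, 0, 0], [0, 0, 0, 0, 0, 0]]]'

```text
clock: 15.27
position: [0.5467, -0.0224, -0.0192]
ee_rot: [0.992, 0.122, -0.0, 0.0]
ft_force: [0.4, 0.2, 0.7]
grip_width: -0.003
grasp_force: 0.0
```

Request:
carry_out --commands '[[[0, 0, 0.015, 0, 0, 0], [0, 0, 0, 0, 0, 0], [0, 0, 0, 0, 0, 0]]]'

```text
clock: 15.52
position: [0.5467, -0.0224, -0.0198]
ee_rot: [0.993, 0.122, -0.0, 0.0]
ft_force: [0.4, -0.2, 1.2]
grip_width: -0.007
grasp_force: 0.0
```

Request:
carry_out --commands '[[[0, 0, 0.01, 0, 0, 0], [0, 0, 0, 0, 0, 0], [0, 0, 0, 0, 0, 0]]]'

```text
clock: 15.77
position: [0.5468, -0.0224, -0.02]
ee_rot: [0.993, 0.122, 0.0, 0.0]
ft_force: [-1.5, 0.3, 3.3]
grip_width: 0.004
grasp_force: 1.8
```

Request:
carry_out --commands '[[[0, 0, 0.01, 0, 0, 0], [0, 0, 0, 0, 0, 0], [0, 0, 0, 0, 0, 0]]]'

```text
clock: 16.02
position: [0.5468, -0.0224, -0.02]
ee_rot: [0.992, 0.122, 0.0, 0.0]
ft_force: [-4.2, -0.3, 9.1]
grip_width: 0.0
grasp_force: 4.3
```

B is firm. Next is E.

Request:
carry_out --commands '[[[0, 0, -0.25, 0, 0, 0], [0, 0, -0.2, 0, 0, 0], [-0.41, 0, 0, 0, 0, 0], [-0.41, 0, 0, 0, 0, 0], [0, 0, 0.15, 0, 0, 0], [0, 0, 0.16, 0, 0, 0], [0, 0, 0, 0, 0, 0], [0, 0, 0, 0, 0, 0], [0, 0, 0, 0, 0, 0]]]'

```text
clock: 16.77
position: [0.5155, -0.03, -0.0149]
ee_rot: [0.992, 0.122, 0.0, -0.0]
ft_force: [0.1, 0.1, -0.1]
grip_width: 0.004
grasp_force: 0.0
```

Request:
carry_out --commands '[[[0, 0, 0.015, 0, 0, 0], [0, 0, 0, 0, 0, 0], [0, 0, 0, 0, 0, 0]]]'

```text
clock: 17.02
position: [0.5151, -0.0302, -0.0155]
ee_rot: [0.992, 0.122, 0.0, -0.0]
ft_force: [0.6, -0.3, 0.1]
grip_width: 0.004
grasp_force: 0.0
```

Request:
carry_out --commands '[[[0, 0, 0.015, 0, 0, 0], [0, 0, 0, 0, 0, 0], [0, 0, 0, 0, 0, 0]]]'

```text
clock: 17.27
position: [0.5149, -0.0304, -0.0162]
ee_rot: [0.993, 0.122, -0.0, 0.0]
ft_force: [-0.0, -0.3, 0.2]
grip_width: -0.001
grasp_force: 0.0
```

```bash
python3 -c "from h import *;go('E',.025,-.015)"
```

```text
E units [-0.008 -0.013 -0.03 ] clock 17.27 pos [ 0.5149 -0.0304 -0.0162] f [-0.02 -0.26  0.18] x [ 0.97   0.243 -0.   ] z [-0. -0. -1.] -0.0013602968263851756
```

Request:
carry_out --commands '[[[0, 0, 0.015, 0, 0, 0], [0, 0, 0, 0, 0, 0], [0, 0, 0, 0, 0, 0]]]'

```text
clock: 17.52
position: [0.5149, -0.0304, -0.0168]
ee_rot: [0.993, 0.122, -0.0, 0.0]
ft_force: [0.3, 0.2, 0.5]
grip_width: 0.001
grasp_force: 0.0
```

Request:
carry_out --commands '[[[0, 0, 0.015, 0, 0, 0], [0, 0, 0, 0, 0, 0], [0, 0, 0, 0, 0, 0]]]'

```text
clock: 17.77
position: [0.5149, -0.0304, -0.0174]
ee_rot: [0.993, 0.122, -0.0, 0.0]
ft_force: [1.8, -0.3, 0.0]
grip_width: 0.0
grasp_force: 0.0
```

Request:
carry_out --commands '[[[0, 0, 0.015, 0, 0, 0], [0, 0, 0, 0, 0, 0], [0, 0, 0, 0, 0, 0]]]'

```text
clock: 18.02
position: [0.5149, -0.0304, -0.018]
ee_rot: [0.993, 0.122, 0.0, 0.0]
ft_force: [-1.0, -0.2, -0.3]
grip_width: -0.001
grasp_force: 0.0
```

Request:
carry_out --commands '[[[0, 0, 0.015, 0, 0, 0], [0, 0, 0, 0, 0, 0], [0, 0, 0, 0, 0, 0]]]'

```text
clock: 18.27
position: [0.5149, -0.0304, -0.0186]
ee_rot: [0.993, 0.122, -0.0, 0.0]
ft_force: [-0.6, -0.1, -1.3]
grip_width: 0.001
grasp_force: 0.0
```

Request:
carry_out --commands '[[[0, 0, 0.015, 0, 0, 0], [0, 0, 0, 0, 0, 0], [0, 0, 0, 0, 0, 0]]]'

```text
clock: 18.52
position: [0.5149, -0.0304, -0.0192]
ee_rot: [0.993, 0.122, -0.0, 0.0]
ft_force: [0.8, 0.0, 0.0]
grip_width: 0.005
grasp_force: 0.0
```

Request:
carry_out --commands '[[[0, 0, 0.015, 0, 0, 0], [0, 0, 0, 0, 0, 0], [0, 0, 0, 0, 0, 0]]]'

```text
clock: 18.77
position: [0.5149, -0.0304, -0.0198]
ee_rot: [0.993, 0.122, -0.0, 0.0]
ft_force: [0.3, -0.3, 0.1]
grip_width: 0.003
grasp_force: 0.0
```

Request:
carry_out --commands '[[[0, 0, 0.015, 0, 0, 0], [0, 0, 0, 0, 0, 0], [0, 0, 0, 0, 0, 0]]]'

```text
clock: 19.02
position: [0.5148, -0.0304, -0.0204]
ee_rot: [0.992, 0.122, -0.0, 0.0]
ft_force: [0.3, -0.6, -0.1]
grip_width: -0.001
grasp_force: 0.0
```

Request:
carry_out --commands '[[[0, 0, 0.015, 0, 0, 0], [0, 0, 0, 0, 0, 0], [0, 0, 0, 0, 0, 0]]]'

```text
clock: 19.27
position: [0.515, -0.0304, -0.0209]
ee_rot: [0.993, 0.122, 0.0, 0.0]
ft_force: [0.3, -0.3, 1.2]
grip_width: -0.002
grasp_force: 0.5
```

Request:
carry_out --commands '[[[0, 0, 0.01, 0, 0, 0], [0, 0, 0, 0, 0, 0], [0, 0, 0, 0, 0, 0]]]'

```text
clock: 19.52
position: [0.515, -0.0304, -0.0209]
ee_rot: [0.993, 0.122, 0.0, 0.0]
ft_force: [-2.7, 0.3, 6.6]
grip_width: 0.003
grasp_force: 3.3
```

E is firm as well, so only F should rock. I'll verify it with a light push.

Request:
carry_out --commands '[[[0, 0, -0.25, 0, 0, 0], [0, 0, -0.25, 0, 0, 0], [0, -0.5, 0, 0, 0, 0], [0, -0.8, 0, 0, 0, 0], [0, -0.8, 0, 0, 0, 0], [0, 0, 0.15, 0, 0, 0], [0, 0, 0.18, 0, 0, 0], [0, 0, 0, 0, 0, 0], [0, 0, 0, 0, 0, 0], [0, 0, 0, 0, 0, 0]]]'

```text
clock: 20.35
position: [0.4948, 0.05, -0.0144]
ee_rot: [0.993, 0.121, 0.0, 0.0]
ft_force: [-0.5, -0.5, 0.5]
grip_width: 0.002
grasp_force: 0.0
```

Request:
carry_out --commands '[[[0, 0, 0.015, 0, 0, 0], [0, 0, 0, 0, 0, 0], [0, 0, 0, 0, 0, 0]]]'

```text
clock: 20.6
position: [0.4947, 0.0507, -0.0151]
ee_rot: [0.993, 0.122, 0.0, 0.0]
ft_force: [0.1, 0.3, 0.6]
grip_width: 0.002
grasp_force: 0.0
```

Request:
carry_out --commands '[[[0, 0, 0.015, 0, 0, 0], [0, 0, 0, 0, 0, 0], [0, 0, 0, 0, 0, 0]]]'

```text
clock: 20.85
position: [0.4945, 0.0511, -0.0158]
ee_rot: [0.992, 0.122, 0.0, 0.0]
ft_force: [1.0, 0.2, -0.4]
grip_width: -0.003
grasp_force: 0.0
```

```bash
python3 -c "from h import *;go('F',.025,-.015)"
```

```text
F units [-0.001 -0.004 -0.019] clock 20.85 pos [ 0.4945  0.0511 -0.0158] f [ 0.98  0.18 -0.42] x [0.97  0.243 0.   ] z [ 0. -0. -1.] -0.003414476836126469
```

Request:
carry_out --commands '[[[0, 0, 0.015, 0, 0, 0], [0, 0, 0, 0, 0, 0], [0, 0, 0, 0, 0, 0]]]'

```text
clock: 21.1
position: [0.4945, 0.0511, -0.0164]
ee_rot: [0.992, 0.122, -0.0, 0.0]
ft_force: [-0.9, 0.3, 0.0]
grip_width: 0.0
grasp_force: 0.0
```

Request:
carry_out --commands '[[[0, 0, 0.015, 0, 0, 0], [0, 0, 0, 0, 0, 0], [0, 0, 0, 0, 0, 0]]]'

```text
clock: 21.35
position: [0.4945, 0.0511, -0.017]
ee_rot: [0.992, 0.122, -0.0, 0.0]
ft_force: [-0.2, 0.2, 0.1]
grip_width: -0.004
grasp_force: 0.0
```

Request:
carry_out --commands '[[[0, 0, 0.015, 0, 0, 0], [0, 0, 0, 0, 0, 0], [0, 0, 0, 0, 0, 0]]]'

```text
clock: 21.6
position: [0.4945, 0.0511, -0.0176]
ee_rot: [0.993, 0.122, -0.0, 0.0]
ft_force: [-1.3, 0.5, -0.4]
grip_width: 0.003
grasp_force: 0.0
```

Request:
carry_out --commands '[[[0, 0, 0.015, 0, 0, 0], [0, 0, 0, 0, 0, 0], [0, 0, 0, 0, 0, 0]]]'

```text
clock: 21.85
position: [0.4945, 0.0511, -0.0182]
ee_rot: [0.993, 0.122, 0.0, 0.0]
ft_force: [-0.3, 0.2, -0.5]
grip_width: -0.001
grasp_force: 0.0
```

Request:
carry_out --commands '[[[0, 0, 0.015, 0, 0, 0], [0, 0, 0, 0, 0, 0], [0, 0, 0, 0, 0, 0]]]'

```text
clock: 22.1
position: [0.4945, 0.0511, -0.0188]
ee_rot: [0.992, 0.122, -0.0, 0.0]
ft_force: [-0.2, 0.4, -0.4]
grip_width: -0.001
grasp_force: 0.0
```

Request:
carry_out --commands '[[[0, 0, 0.015, 0, 0, 0], [0, 0, 0, 0, 0, 0], [0, 0, 0, 0, 0, 0]]]'

```text
clock: 22.35
position: [0.4946, 0.0511, -0.0193]
ee_rot: [0.993, 0.122, 0.0, 0.0]
ft_force: [0.1, -0.1, 0.4]
grip_width: -0.001
grasp_force: 0.4
```

Request:
carry_out --commands '[[[0, 0, 0.01, 0, 0, 0], [0, 0, 0, 0, 0, 0], [0, 0, 0, 0, 0, 0]]]'

```text
clock: 22.6
position: [0.4946, 0.0511, -0.0197]
ee_rot: [0.993, 0.122, 0.0, 0.0]
ft_force: [0.0, -0.1, 2.4]
grip_width: -0.001
grasp_force: 0.9
```

Request:
carry_out --commands '[[[0, 0, 0.01, 0, 0, 0], [0, 0, 0, 0, 0, 0], [0, 0, 0, 0, 0, 0]]]'

```text
clock: 22.85
position: [0.4946, 0.0511, -0.0201]
ee_rot: [0.993, 0.122, 0.0, 0.0]
ft_force: [0.5, -0.3, 3.3]
grip_width: 0.002
grasp_force: 1.5
```

Request:
carry_out --commands '[[[0, 0, 0.01, 0, 0, 0], [0, 0, 0, 0, 0, 0], [0, 0, 0, 0, 0, 0]]]'

```text
clock: 23.1
position: [0.4946, 0.0511, -0.0204]
ee_rot: [0.992, 0.122, 0.0, 0.0]
ft_force: [-0.4, 0.2, 5.0]
grip_width: -0.003
grasp_force: 2.6
```

F gives about 1.1 mm smoothly at 5 N at its side, so F, cell (-42, 84), is the loose one. I'll lift off, centre over it and press.

Request:
carry_out --commands '[[[0, 0, -0.2, 0, 0, 0], [0, 0, 0, 0, 0, 0], [-0.31, 0, 0, 0, 0, 0], [-0.31, 0, 0, 0, 0, 0], [0, 0, 0.1, 0, 0, 0], [0, 0, 0.05, 0, 0, 0], [0, 0, 0, 0, 0, 0], [0, 0, 0, 0, 0, 0], [0, 0, 0, 0, 0, 0]]]'

```text
clock: 23.85
position: [0.471, 0.0453, -0.0186]
ee_rot: [0.992, 0.122, 0.0, -0.0]
ft_force: [0.5, -0.2, 0.5]
grip_width: 0.003
grasp_force: 0.0
```

```bash
python3 -c "from h import *;go('F',0,-.0192)"
```

```text
F units [-0.02  -0.001  0.016] clock 23.85 pos [ 0.471   0.0453 -0.0186] f [ 0.49 -0.2   0.51] x [0.97  0.243 0.   ] z [ 0.  0. -1.] 0.0031752060287596954
```

Now I'll press in the middle, going down in steps.

Request:
carry_out --commands '[[[0, 0, 0.02, 0, 0, 0], [0, 0, 0.02, 0, 0, 0], [0, 0, 0, 0, 0, 0], [0, 0, 0, 0, 0, 0]]]'

```text
clock: 24.18
position: [0.471, 0.0453, -0.0197]
ee_rot: [0.992, 0.122, 0.0, 0.0]
ft_force: [-2.8, 0.0, 6.5]
grip_width: 0.002
grasp_force: 3.4
```

Request:
carry_out --commands '[[[0, 0, 0.015, 0, 0, 0], [0, 0, 0, 0, 0, 0], [0, 0, 0, 0, 0, 0]]]'

```text
clock: 24.43
position: [0.471, 0.0453, -0.0201]
ee_rot: [0.992, 0.122, 0.0, 0.0]
ft_force: [-2.5, 0.2, 8.9]
grip_width: -0.003
grasp_force: 4.6
```

Request:
carry_out --commands '[[[0, 0, 0.015, 0, 0, 0], [0, 0, 0, 0, 0, 0], [0, 0, 0, 0, 0, 0]]]'

```text
clock: 24.68
position: [0.4711, 0.0453, -0.0207]
ee_rot: [0.992, 0.122, 0.0, 0.0]
ft_force: [-3.5, 0.2, 10.0]
grip_width: -0.0
grasp_force: 5.0
```

Request:
carry_out --commands '[[[0, 0, 0.015, 0, 0, 0], [0, 0, 0, 0, 0, 0], [0, 0, 0, 0, 0, 0]]]'

```text
clock: 24.93
position: [0.4711, 0.0453, -0.0213]
ee_rot: [0.992, 0.122, 0.0, 0.0]
ft_force: [-3.1, -0.3, 10.1]
grip_width: 0.005
grasp_force: 5.1
```

Request:
carry_out --commands '[[[0, 0, 0.015, 0, 0, 0], [0, 0, 0, 0, 0, 0], [0, 0, 0, 0, 0, 0]]]'

```text
clock: 25.18
position: [0.4711, 0.0453, -0.0218]
ee_rot: [0.992, 0.122, 0.0, 0.0]
ft_force: [-2.8, -0.8, 10.2]
grip_width: 0.003
grasp_force: 5.1
```

Request:
carry_out --commands '[[[0, 0, 0.015, 0, 0, 0], [0, 0, 0, 0, 0, 0], [0, 0, 0, 0, 0, 0]]]'

```text
clock: 25.43
position: [0.4711, 0.0453, -0.0223]
ee_rot: [0.992, 0.122, 0.0, 0.0]
ft_force: [-4.2, -1.0, 12.8]
grip_width: -0.004
grasp_force: 6.5
```

Request:
carry_out --commands '[[[0, 0, 0.015, 0, 0, 0], [0, 0, 0, 0, 0, 0], [0, 0, 0, 0, 0, 0]]]'

```text
clock: 25.68
position: [0.4711, 0.0453, -0.0224]
ee_rot: [0.992, 0.122, 0.0, 0.0]
ft_force: [-6.4, -0.9, 21.0]
grip_width: 0.001
grasp_force: 10.3
```

It has bottomed out about 3 mm down: the push rose to 21 N with no further travel. I'll hold and check.

Request:
carry_out --commands '[[[0, 0, 0, 0, 0, 0], [0, 0, 0, 0, 0, 0], [0, 0, 0, 0, 0, 0], [0, 0, 0, 0, 0, 0], [0, 0, 0, 0, 0, 0], [0, 0, 0, 0, 0, 0]]]'

```text
clock: 26.18
position: [0.4712, 0.0453, -0.0224]
ee_rot: [0.992, 0.122, 0.0, 0.0]
ft_force: [-6.0, -0.7, 20.9]
grip_width: 0.0
grasp_force: 10.2
```

Run:
```python
from h import *
go('F',0,-.0224)
im=camera("scene")[:,:,::-1];cv2.imwrite("pics/end.png",cv2.resize(im[150:280,190:390],None,fx=4,fy=4,interpolation=cv2.INTER_CUBIC))
```

```text
F units [-0.024 -0.004 -0.001] clock 26.18 pos [ 0.4712  0.0453 -0.0224] f [-6.05 -0.68 20.93] x [0.97  0.243 0.001] z [ 0.001 -0.001 -1.   ] 0.00012808205061227103
```

View pics/end.png

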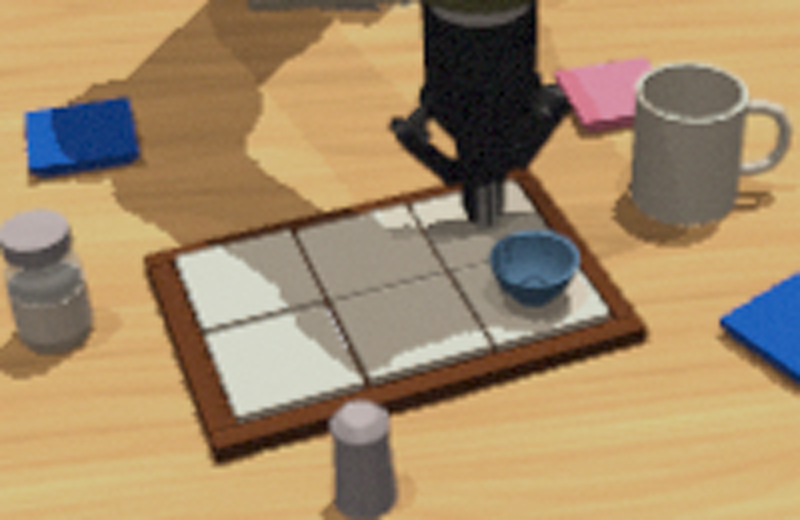

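The fingertips at (487,222) press the middle of tile F. The bowl, mug, jar and shaker are where they were. Handing in.

```bash
python3 -c "from workcell import *;print(hand_in())"
```

```text
the job is handed in; nothing more can be done
None
```

The loose tile was the one in cell (-42, 84): it rocked at 5 N where the other four held firm, sank about 3 mm when pressed in the middle, and was handed in at 26 s still held down with about 21 N, with nothing else moved.

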